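# Seat a round spacer in the corner pocket of a welding fence

### The job

Load the locating fence for the next tack weld: push the round steel spacer straight up against the long rail first, well short of the pocket, then slide it along, staying against the rail, into the corner pocket until it rests against both the rail and the end stop. Only push it over the surface, never pick it up, and leave the square blank and the bolt and nut near the fence where they are.

Things in the scene. Friction and masses are not known exactly. Their poses are not given: they have to be found in the camera images.
- fence: Fixed dark steel fence, 22 mm high (27 mm over its cap screws). Origin: on the work surface at the pocket's inner corner. Rail face: plane x = 0, looks to -x, runs 260 mm from the corner to -y; rail 24 mm thick, behind the face. End stop face: plane y = 0, looks to -y; stop 24 mm thick, reaches from the rail forward to x = -58 mm. The rail lies about crosswise, within 0.25 rad.
- lip_end (a point): Free end of the short lip in front of the pocket, at the work surface: fence frame x = -52, y = -16 mm. The lip is 12 mm thick (x = -46 to -58 mm), 22 mm high, and runs from the end stop to here, so the pocket is 46 mm wide between rail and lip and is entered along the rail.
- pocket_seat (a point): Where the spacer's centre lies when it rests against both the rail and the end stop: fence frame x = -20 mm, y = -20 mm, at the work surface.
- round_spacer: The round steel disc to be seated, 40 mm in diameter, 18 mm thick, 0.12 to 0.24 kg, with a small dark centre mark, lying flat on the work surface in front of the rail. Origin: centre of its underside, z up. It starts with its centre 80 to 95 mm in front of the rail's face and about 115 or about 200 mm from the end stop (open-end side). Ground steel: friction about 0.25 on the fence, 0.6 on the table.
- square_blank: A square steel blank, 40 x 40 x 18 mm, lying flat in front of the rail at the other of the two places, about 85 mm along the rail from the spacer, centre 80 to 95 mm in front of the rail's face. To be left alone. Origin: centre of its underside.
- bolt: M12 bolt standing upright on its head behind the rail, 58 mm high, 22 mm across. To be left alone. Origin: centre of its underside, z up.
- nut: M12 nut lying flat beyond the end stop, 22 x 19 x 10 mm. To be left alone. Origin: centre of its underside.
Mind the look-alikes: they are no part of the job. Leave any orange, red or turquoise look-alike of the round_spacer alone.

How it is judged:
On the way:
1. the round spacer is against the rail, still well short of the pocket (x of round_spacer in the frame of fence above -0.0235 m and y of round_spacer in the frame of fence below -0.075 m), for 0.1 s.
At the end, for the whole second after the job is handed in: The round spacer lies flat and still in the corner pocket, with less than 3.5 mm between it and the rail and less than 3.5 mm between it and the end stop (x of round_spacer in the frame of fence above -0.0235 m and y of round_spacer in the frame of fence above -0.0235 m and horizontal distance between round_spacer and pocket_seat below 0.005 m and height (world z) of round_spacer below 0.003 m and angle between round_spacer's own z axis and vertical below 0.08 rad and linear speed of round_spacer below 0.01 m/s); the robot touches nothing.
It fails at once if the spacer is lifted off the surface or tipped (height (world z) of round_spacer above 0.006 m or angle between round_spacer's own z axis and vertical above 0.25 rad).
It fails at once if the spacer approaches the pocket (centre less than 80 mm from the end stop) more than 8 mm off the rail (y of round_spacer in the frame of fence above -0.08 m and x of round_spacer in the frame of fence below -0.028 m).
It fails at once if the square blank, the bolt or the nut is displaced by more than 10 mm, or the bolt knocked over (distance of any of square_blank, bolt, nut from where it was at the start of the episode above 0.01 m or angle between bolt's own z axis and vertical above 0.4 rad).
It also fails if it takes over 50 s, if anything falls off the work surface, if the arm or the gripper's body presses on something with over 40 N, if the wrist force passes 120 N, or if a joint passes its speed limit or range.

### The arm

A 6-joint arm with a two-finger parallel gripper is mounted at the origin on a cart in front of the work surface, level with it; the furniture and walls round the work are solid. World frame = base frame: x ahead of the robot, y to its left, z up, the work surface at z = 0. Lengths are in m, angles in rad, forces in N, time in s.
With the tool pointing down it reaches from about 0.25 to 0.775 m from the base axis. Payload 4 kg.
Tool frame: the origin (TCP) lies midway between the tips of the shut fingers; the grasp point (between the pads) lies 19 mm behind it; z points along the fingers, y is the direction in which the jaws open and shut (so a half turn about z gives the same grasp; the last joint's range is limited). The gripper opens to 94 mm and grips with 3 to 60 N. Pads are 16 mm wide; open, the fingers measure 119 mm over their backs; the gripper's body (75 mm by 177 mm) begins 78 mm behind the grasp point.
Start: joints at [1.155, 0.087, 1.371, -0, 1.684, -0.103], TCP at [0.169, 0.523, 0.206] pointing down, gripper open.
Joint ranges: [-3.1, 3.1], [-0.76, 2.03], [0.27, 2.55], [-1.08, 4.22], [0.17, 2.65], [-2.57, 2.57]. Speed limits (rad/s): [2.79, 2.79, 3.14, 3.14, 3.14, 3.14].

### API

Orientations are given as [roll, pitch, yaw] about the fixed x, y, z axes, in that order (R = Rz(yaw) Ry(pitch) Rx(roll)).
In Python, from bench import robot gives the robot as it stands.
- The arm moves only by the tool drive_tool, never from a script. Its argument "series" is a list that holds one entry, the list of rows, each a list of 7 numbers: the turn, a rotation vector about the tool's x, y, z in rad, then the shift along the tool's x, y, z in cm, then the opening in per cent of the stroke, from 0 (shut) to 100 (fully open). In form: [[[rx, ry, rz, tx, ty, tz, fingers], ...]]. A call has 1 to 20 rows; each row is the pose to reach, as a shift and turn from the pose measured when the call began, along the tool's axes at that moment; what a row does not reach only later rows make up. A row lasts 1/10 s, in which the tool goes at most 50 mm and 8.59 degrees, less where a joint would pass 70% of its speed; a pose out of reach is approached as far as the arm can. A call with a gripper value outside its range is refused whole. The fingers move at their own pace and stop on an object; the grip force is fixed at half the most. Time passes only in rows, so rows that repeat a pose let the fingers close. It gives the time, the measured TCP pose, the force and the opening at its end, in the units of the state.
- robot.get_obs(): the state, without advancing time (a new reading comes with each control period).
- robot.snapshot(name): name is "side" or "top"; returns a dict with "img" (384x512x3 uint8, blue, green, red), "depth" (384x512 float32, m along the optical axis (not along the pixel's ray), 0 where there is no reading), "vertical_fov" (degrees; the focal length in pixels is half the picture's height over the tangent of half this angle, whatever the lens; pixels are square), "cx", "cy" (the principal point, pixels), "dist_coeffs" ([k1, k2, p1, p2, k3] as OpenCV has them; the pictures are not rectified), "rvec" (rotation vector, rad) and "tvec" (3), from world to camera coordinates, as OpenCV has them. Camera axes: x right, y down, z forward; pixel columns grow to the right and rows downward; lengths in m; the calibration is good to about 2 mm. A picture is of the moment at which its call begins.
- robot.close_job(): hands the job in, once; it reports no verdict.
The state is a dict: "time": time; "joint_positions": joint angles; "qvel": joint speeds; "joint_torque": joint torques, N m; "tool_pos": TCP position; "ee_rot": TCP orientation; "wrist_force": force on the tool from outside, world axes, zero at the start; "wrist_torque": the same for the moment, N m; "width": finger opening in m.
Only numpy, scipy, OpenCV 4.12 (cv2) and the standard library are available. Lean on these libraries where they do the work, as an engineer would, in place of code of your own. Each camera call takes 0.05 s, during which the arm holds its last target.

## Working session

There is one attempt and no reset: what is moved stays moved. The work goes in short steps, Python scripts to look and compute and a tool call to move; the robot and the scene stay as the last step left them, time stands still between calls to the robot, and variables do not carry over. Pictures are saved under pics/ and viewed, and the job is handed in when it is done.

Besides the shell and the picture viewer there is one more tool, called after ">>>" as name(argument=value, ...), one argument or row to a line, values as JSON. drive_tool: Moves the arm, as the interface text tells. Its arguments: {"type":"object","properties":{"series":{"type":"array","items":{"type":"array","items":{"type":"array","items":{"type":"number"}}}}},"required":["series"]}

```bash
ls; mkdir -p pics; python3 - <<'E'
from bench import robot
import cv2,numpy as np,pickle
print(robot.get_obs())
for n in("top","side"):
    s=robot.snapshot(n); pickle.dump(s,open(f"/tmp/{n}0.pkl","wb"))
    cv2.imwrite(f"pics/{n}0.png",s["img"])
    print(n,{k:v for k,v in s.items() if k not in("img","depth")})
E
```

```text
pics
{'time': 0.0, 'joint_positions': array([ 1.15489723e+00,  8.79532967e-02,  1.37221968e+00,  2.15976288e-06,
        1.68360014e+00, -1.03098805e-01]), 'qvel': array([-6.17415901e-04, -2.22781786e-04,  4.38000971e-05, -9.25738524e-04,
       -1.89845244e-03, -9.09387613e-04]), 'joint_torque': array([ 4.80682775e-04, -3.40182602e+01, -3.02426040e+01,  7.17076147e-02,
        3.30380606e-02, -2.00905392e-04]), 'tool_pos': array([0.16903232, 0.52281458, 0.20432265]), 'ee_rot': array([-3.13942399e+00, -2.26540424e-04,  2.82879236e+00]), 'wrist_force': array([-0.93371004, -0.70244983, -0.07702455]), 'wrist_torque': array([-0.03774602,  0.03338031,  0.04533009]), 'width': 0.09401482042165048}
top {'vertical_fov': 45.39570102194506, 'cx': 253.08924381969052, 'cy': 190.50776403976275, 'dist_coeffs': array([-0.09917393,  0.        ,  0.        ,  0.        ,  0.        ]), 'rvec': array([ 2.19061033, -2.16283236,  0.11038155]), 'tvec': array([0.15628878, 0.58058159, 0.91260449])}
side {'vertical_fov': 42.49536259875777, 'cx': 258.0337044504817, 'cy': 188.81976058269584, 'dist_coeffs': array([-0.04973887,  0.        ,  0.        ,  0.        ,  0.        ]), 'rvec': array([ 2.14841772, -0.4400473 ,  0.2216957 ]), 'tvec': array([-0.44512205,  0.26812004,  0.59346567])}
```

View pics/top0.png

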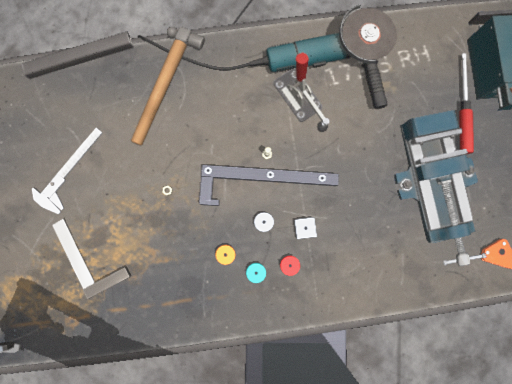

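View pics/side0.png

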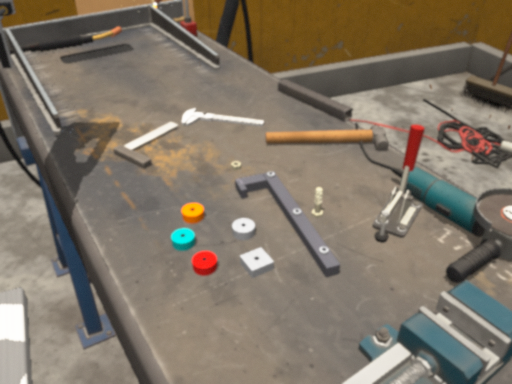

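The top view has a white round disc at (264,222) and a white square at (306,228). The orange (225,255), turquoise (256,273) and red (290,265) discs are look-alikes. The fence corner is near (210,178), with the rail running right to (338,180). I take the white/steel round disc to be the spacer. I'll measure it and confirm in an enlarged crop.

```bash
cat > h.py <<'E'
import cv2,numpy as np,pickle
def cam(s):
    f=s["img"].shape[0]/2/np.tan(np.radians(s["vertical_fov"])/2)
    K=np.array([[f,0,s["cx"]],[0,f,s["cy"]],[0,0,1.]])
    R=cv2.Rodrigues(np.array(s["rvec"]))[0]
    return K,np.array(s["dist_coeffs"]),R,np.array(s["tvec"])
def toworld(s,uv,z):
    K,d,R,t=cam(s)
    n=cv2.undistortPoints(np.array(uv,float).reshape(-1,1,2),K,d).reshape(-1,2)
    rays=np.c_[n,np.ones(len(n))]@R; c=-R.T@t
    return c+rays*((z-c[2])/rays[:,2])[:,None]
def topix(s,P):
    K,d,R,t=cam(s)
    return cv2.projectPoints(np.array(P,float).reshape(-1,1,3),s["rvec"],s["tvec"],K,d)[0].reshape(-1,2)
def depthpts(s):
    K,d,R,t=cam(s); h,w=s["depth"].shape
    v,u=np.mgrid[:h,:w]
    n=cv2.undistortPoints(np.stack([u,v],-1).reshape(-1,1,2).astype(float),K,d).reshape(-1,2)
    Z=s["depth"].reshape(-1,1)
    P=(np.c_[n,np.ones(len(n))]*Z-t)@R
    P[Z[:,0]==0]=np.nan
    return P.reshape(h,w,3)
E
python3 - <<'E'
from h import *
for n in("top","side"):
    s=pickle.load(open(f"/tmp/{n}0.pkl","rb"))
    P=depthpts(s)
    g=s["img"].astype(int); white=(g.min(2)>170)
    k,l,st,c=cv2.connectedComponentsWithStats(white.astype(np.uint8))
    for i in range(1,k):
        if st[i,4]>60: 
            w=toworld(s,c[i],.018)[0]; print(n,"white",st[i],c[i].round(1),w.round(4),"depth z",np.nanmedian(P[l==i][:,2]).round(4))
    # fence via depth height
s=pickle.load(open("/tmp/top0.pkl","rb"));P=depthpts(s)
m=((P[...,2]>.014)&(P[...,2]<.035)).astype(np.uint8)
k,l,st,c=cv2.connectedComponentsWithStats(m)
for i in range(1,k):
    if st[i,4]>60: print(st[i],c[i].round(1))
c=cv2.resize(s["img"][140:290,150:360],None,fx=3.8,fy=3.8,interpolation=cv2.INTER_CUBIC);cv2.imwrite("pics/crop.png",c)
s=pickle.load(open("/tmp/side0.pkl","rb"))
c=cv2.resize(s["img"][150:290,160:360],None,fx=4,fy=4,interpolation=cv2.INTER_CUBIC);cv2.imwrite("pics/crops.png",c)
E
```

```text
top white [361  24  19  18 261] [369.9  32.2] [ 0.9296 -0.0868  0.018 ] depth z 0.0772
top white [462  53   6  48 166] [464.8  76.6] [ 0.8357 -0.2963  0.018 ] depth z 0.0172
top white [282  87  18  23 141] [290.6  98.2] [0.7765 0.0867 0.018 ] depth z 0.0121
top white [303  90  27  35 161] [316.1 107.4] [0.7576 0.0326 0.018 ] depth z 0.0657
top white [  32  128   70   86 1135] [ 62. 177.] [0.6026 0.5655 0.018 ] depth z 0.0095
top white [416 130  46  12 159] [436.8 135.5] [ 0.7025 -0.2269  0.018 ] depth z 0.0749
top white [411 137  56  25 451] [436.6 151.2] [ 0.6684 -0.2254  0.018 ] depth z 0.0359
top white [262 147  10  12  72] [267.3 152.8] [0.6586 0.135  0.018 ] depth z 0.0386
top white [453 172  20  50 468] [462.1 196.7] [ 0.5719 -0.2786  0.018 ] depth z 0.0345
top white [420 180  20  50 486] [429.6 204. ] [ 0.5557 -0.207   0.018 ] depth z 0.0345
top white [254 213  20  19 295] [263.6 221.7] [0.5153 0.1412 0.018 ] depth z 0.0186
top white [ 52 219  42  70 936] [ 72.9 253.9] [0.4429 0.5346 0.018 ] depth z 0.0102
top white [295 218  22  21 379] [305.4 227.8] [0.5038 0.0553 0.018 ] de
[... 1172 characters left out ...]
 131   27   74  118 1841] [165.5  77.1]
[  22   31  110   47 1741] [76.5 54.1]
[468  34  30  65 342] [476.8  69.5]
[460  53  14 101 797] [466.1 116.7]
[308  56  42  11 108] [325.7  61.7]
[214  58  82  15 253] [252.2  66.4]
[361  63  26  46 207] [370.7  87. ]
[286  85  17  24  71] [294.5  97.4]
[316 121  12  11  76] [321.  126.9]
[ 395  123   60  120 2386] [425.6 184.5]
[ 200  165  138   41 1997] [257.8 178. ]
[448 170  30  63 752] [462.6 195.8]
[255 212  19  20 293] [264.  221.7]
[295 218  21  21 361] [305.2 227.8]
[484 239  28  29 391] [499.5 253.9]
[216 245  20  20 299] [225.3 254.6]
[281 256  19  20 290] [289.5 265.6]
[247 263  19  20 301] [256.  272.8]
[ 83 267  47  32 495] [105.9 282.4]
```

View pics/crop.png

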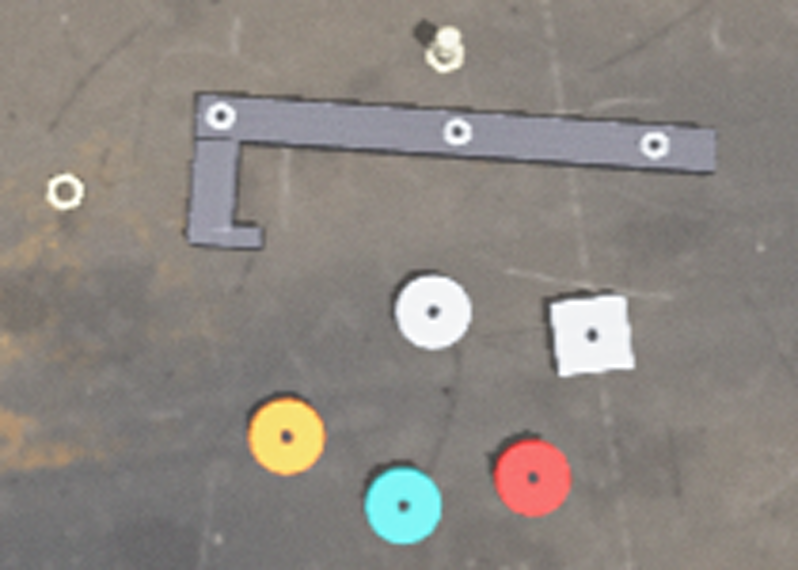

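View pics/crops.png

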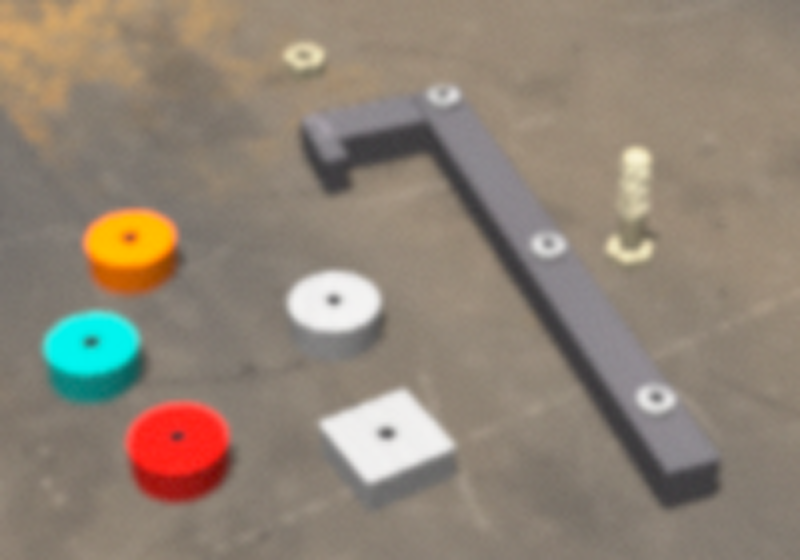

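The crops confirm it: the white, round, dark-marked disc at (264,222) in top and (243,225) in side is the spacer. Next I fit the fence pose from its known outline in both views.

```bash
cat > fit.py <<'E'
from h import *
from scipy.optimize import minimize
def fit(s,x0,box):
    u0,v0,u1,v1=box; S=4
    P=depthpts(s)[v0:v1,u0:u1]
    z=P[...,2]
    m=((z>.015)&(z<.030)).astype(np.float32)
    k,l,st,c=cv2.connectedComponentsWithStats(m.astype(np.uint8))
    i=1+np.argmax(st[1:,4]); m=(l==i).astype(np.float32)
    # fit directly on the cloud points: outline of fence top in fence frame
    XY=P[...,:2][m>0]
    out=np.array([[0,-260],[24,-260],[24,24],[-58,24],[-58,-16],[-46,-16],[-46,0],[0,0]])/1000
    def rend(p):
        c,sn=np.cos(p[2]),np.sin(p[2]); R=np.array([[c,-sn],[sn,c]])
        w=out@R.T+p[:2]
        uv=topix(s,np.c_[w,np.full(len(w),.022)])
        im=np.zeros(((v1-v0)*S,(u1-u0)*S),np.uint8)
        q=((uv-[u0,v0]+.5)*S-.5)
        cv2.fillPoly(im,[np.round(q*16).astype(int)],255,shift=4)
        return cv2.resize(im,(u1-u0,v1-v0),interpolation=cv2.INTER_AREA)/255.
    f=lambda p:np.abs(rend(p)-m).sum()
    r=None
    for sc in(1,.4,.15):
        base=x0 if r is None else r.x
        r=minimize(f,base,method="Nelder-Mead",options=dict(initial_simplex=np.array([base]+[np.array(base)+d for d in np.diag([.008*sc,.008*sc,.04*sc])]),xatol=1e-5,fatol=.01))
    return r.x,r.fun,m.sum(),np.median(z[m>0])
E
python3 - <<'E'
from fit import *
s=pickle.load(open("/tmp/top0.pkl","rb"))
print("guess",toworld(s,[[213,178],[338,185],[162+0,0]],.022))
g=toworld(s,[[213,178]],.022)[0]
sp={"top":[.5153,.1412],"side":[.5145,.1389]};sq={"top":[.5038,.0553],"side":[.5029,.0528]}
for n,box in(("top",(190,155,350,212)),("side",(225,160,350,280))):
    s=pickle.load(open(f"/tmp/{n}0.pkl","rb"))
    p,f,a,z=fit(s,[g[0],g[1],0.05],box); print(n,p.round(4),f,a,z)
    c,sn=np.cos(p[2]),np.sin(p[2]);R=np.array([[c,-sn],[sn,c]])
    print("spacer in fence",R.T@(np.array(sp[n])-p[:2]),"square",R.T@(np.array(sq[n])-p[:2]))
    im=s["img"].copy()
    W=lambda xy:np.r_[R@np.array(xy)+p[:2]]
    im=cv2.resize(im[box[1]-10:box[3]+60,box[0]-30:box[2]+20],None,fx=3.5,fy=3.5,interpolation=cv2.INTER_CUBIC)
    o=np.array([[0,-260],[24,-260],[24,24],[-58,24],[-58,-16],[-46,-16],[-46,0],[0,0]])/1000
    uv=topix(s,np.c_[[W(q) for q in o],np.full(8,.022)]); uv=(uv-[box[0]-30,box[1]-10]+.5)*3.5-.5
    cv2.polylines(im,[uv.round().astype(int)],True,(0,255,0),1)
    cv2.imwrite(f"pics/fit_{n}.png",im); print(im.shape)
E
```

```text
guess [[ 0.60379492  0.24662944  0.022     ]
 [ 0.59273101 -0.01186208  0.022     ]
 [ 0.99467824  0.3679711   0.022     ]]
top [ 0.6067  0.2474 -0.0542] 123.53725490196078 1972.0 0.022892617422636458
spacer in fence [-0.08551758 -0.110959  ] square [-0.09234816 -0.19735578]
(444, 735, 3)
side [ 0.6052  0.2431 -0.0561] 252.56470588235297 1920.0 0.022062890869733925
spacer in fence [-0.08469123 -0.10907607] square [-0.09144905 -0.19569074]
(665, 612, 3)
```

View pics/fit_top.png

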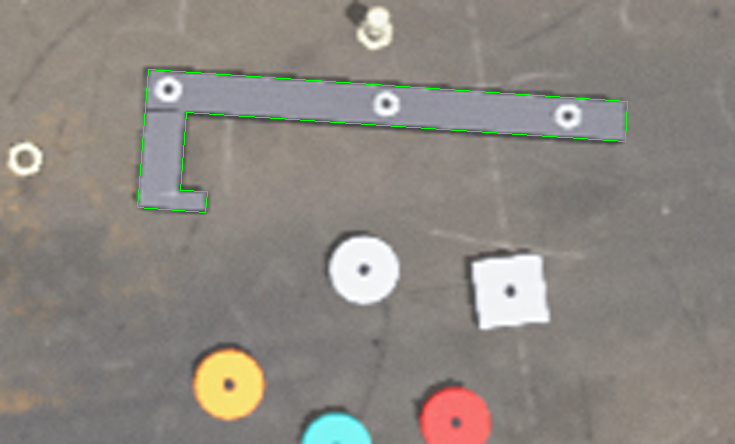

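View pics/fit_side.png

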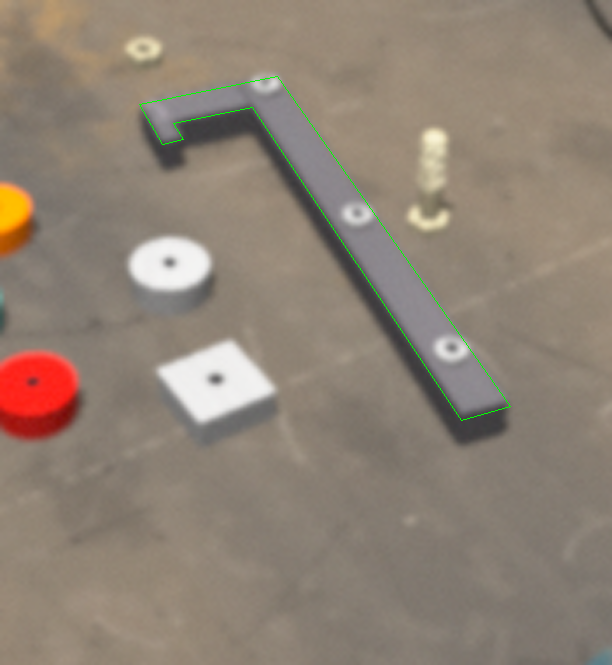

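The two fits agree: fence origin about (0.606, 0.245), yaw about -0.055 rad, top height 22 mm. The spacer is at fence (-85, -110) mm and the square at (-92, -196) mm, which matches the description. Next I set up a converter from fence-frame targets to tool rows.

```bash
cat > mv.py <<'E'
from h import *
from scipy.spatial.transform import Rotation as Ro
F=np.array([.606,.2453]);YAW=-.055
def fr(p):
    c,s=np.cos(YAW),np.sin(YAW);return np.array([[c,s],[-s,c]])@(np.asarray(p)[:2]-F)
def rel(o,targets):
    """targets: (fx,fy,z mm, tilt) tilt= tool yaw beyond aligned (rad, world +)"""
    R0=Ro.from_euler("xyz",o["ee_rot"]); p0=o["tool_pos"]
    c,s=np.cos(YAW),np.sin(YAW)
    print("t",round(o["time"],2),"now fence mm",(fr(p0)*1e3).round(1),"z",(p0[2]*1e3).round(1),"rot",o["ee_rot"].round(3),"F",o["wrist_force"].round(1),"w",round(o["width"],4))
    for fx,fy,z,t in targets:
        w=np.r_[np.array([[c,-s],[s,c]])@[fx/1e3,fy/1e3]+F,z/1e3]
        R=Ro.from_euler("xyz",[np.pi,0,np.pi+YAW+t])
        print((fx,fy,z,t),"rv",(R0.inv()*R).as_rotvec().round(3),"cm",(R0.inv().apply(w-p0)*100).round(2))
E
python3 - <<'E'
from mv import *
from bench import robot
rel(robot.get_obs(),[(-128,-110,120,0),(-128,-110,40,0)])
s=pickle.load(open("/tmp/top0.pkl","rb"))
print((np.array([fr(q) for q in toworld(s,[[225.3,254.6],[256,272.8],[289.5,265.6]],.018)])*1e3).round())
E
```

```text
t 0.1 now fence mm [-451.5  253.1] z 204.5 rot [-3.14  -0.     2.829] F [-0.4 -0.2 -0.2] w 0.0942
(-128, -110, 120, 0) rv [-0.002 -0.    -0.258] cm [-40.54 -26.85   8.49]
(-128, -110, 40, 0) rv [-0.002 -0.    -0.258] cm [-40.54 -26.83  16.49]
[[-157.  -35.]
 [-190. -100.]
 [-171. -168.]]
```

>>> drive_tool(
  series=[
    [[0,0,-0.258,-40.5,-26.8,8.5,20],[0,0,-0.258,-40.5,-26.8,8.5,20],[0,0,-0.258,-40.5,-26.8,8.5,20],[0,0,-0.258,-40.5,-26.8,8.5,20],[0,0,-0.258,-40.5,-26.8,8.5,20],[0,0,-0.258,-40.5,-26.8,8.5,20],[0,0,-0.258,-40.5,-26.8,8.5,20],[0,0,-0.258,-40.5,-26.8,8.5,20],[0,0,-0.258,-40.5,-26.8,8.5,20],[0,0,-0.258,-40.5,-26.8,8.5,20],[0,0,-0.258,-40.5,-26.8,8.5,20],[0,0,-0.258,-40.5,-26.8,8.5,20],[0,0,-0.258,-40.5,-26.8,8.5,20],[0,0,-0.258,-40.5,-26.8,8.5,20],[0,0,-0.258,-40.5,-26.8,8.5,20],[0,0,-0.258,-40.5,-26.8,8.5,20]],
  ],
)

```text
time: 1.7
tool_pos: [0.4715, 0.144, 0.1202]
ee_rot: [-3.14, -0.0, 3.089]
wrist_force: [-0.3, 1.2, 0.0]
width: 0.0187
```

```bash
python3 - <<'E'
from mv import *
from bench import robot
rel(robot.get_obs(),[(-128,-110,120,0),(-128,-110,30,0),(-128,-110,7,0)])
for n in("top","side"):
    s=robot.snapshot(n); pickle.dump(s,open(f"/tmp/{n}1.pkl","wb"))
    cv2.imwrite(f"pics/{n}1.png",cv2.resize(s["img"][120:320,130:380],None,fx=3,fy=3))
E
```

```text
t 1.7 now fence mm [-128.7 -108.5] z 120.2 rot [-3.14  -0.     3.089] F [-0.3  1.2  0. ] w 0.0187
(-128, -110, 120, 0) rv [-0.002 -0.     0.002] cm [-0.07 -0.15  0.02]
(-128, -110, 30, 0) rv [-0.002 -0.     0.002] cm [-0.07 -0.13  9.02]
(-128, -110, 7, 0) rv [-0.002 -0.     0.002] cm [-0.07 -0.13 11.32]
```

View pics/side1.png

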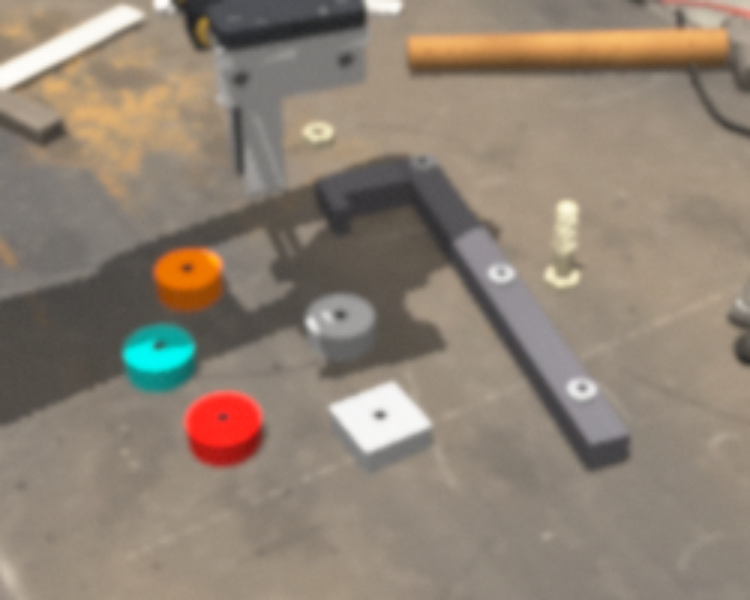

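The side view shows the gripper clear above the work. In the crop the spacer is at (340,325), shaded, and everything is undisturbed. Descending behind the spacer.

>>> drive_tool(
  series=[
    [[0,0,0,-0.05,-0.15,5,20],[0,0,0,-0.05,-0.15,8,20],[0,0,0,-0.05,-0.15,10,20],[0,0,0,-0.05,-0.15,11,20],[0,0,0,-0.05,-0.15,11.2,20],[0,0,0,-0.05,-0.15,11.2,20]],
  ],
)

```text
time: 2.4
tool_pos: [0.4727, 0.1421, 0.0088]
ee_rot: [-3.14, 0.001, 3.088]
wrist_force: [0.5, -0.0, -1.2]
width: 0.0191
```

```bash
python3 - <<'E'
from mv import *
from bench import robot
rel(robot.get_obs(),[(-112,-110,7,0),(-60,-110,7,0),(-46,-110,7,0)])
for n in("top","side"):
    s=robot.snapshot(n); pickle.dump(s,open(f"/tmp/{n}2.pkl","wb"))
    cv2.imwrite(f"pics/{n}2.png",cv2.resize(s["img"][120:320,130:380],None,fx=3,fy=3))
E
```

```text
t 2.4 now fence mm [-127.5 -110.3] z 8.8 rot [-3.140e+00  1.000e-03  3.088e+00] F [ 0.5 -0.  -1.2] w 0.0191
(-112, -110, 7, 0) rv [-0.001  0.001  0.001] cm [-1.55  0.03  0.18]
(-60, -110, 7, 0) rv [-0.001  0.001  0.001] cm [-6.75  0.02  0.19]
(-46, -110, 7, 0) rv [-0.001  0.001  0.001] cm [-8.15  0.02  0.19]
```

View pics/side2.png

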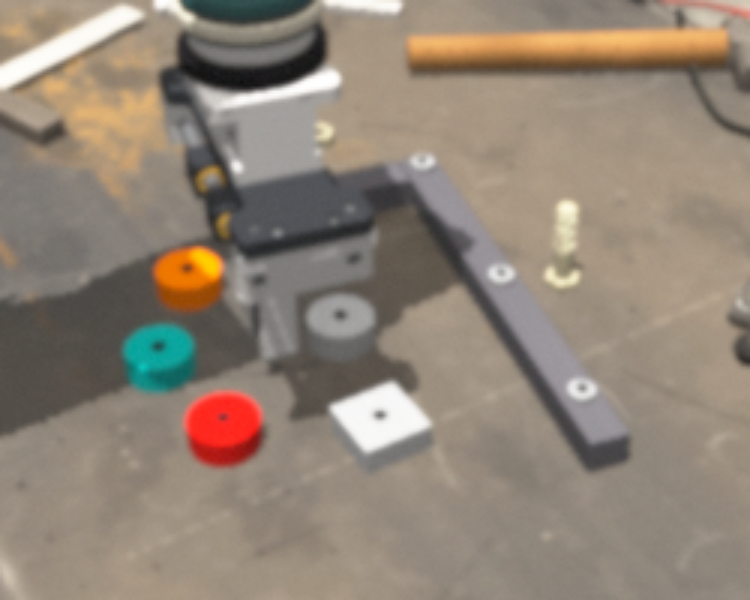

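View pics/top2.png

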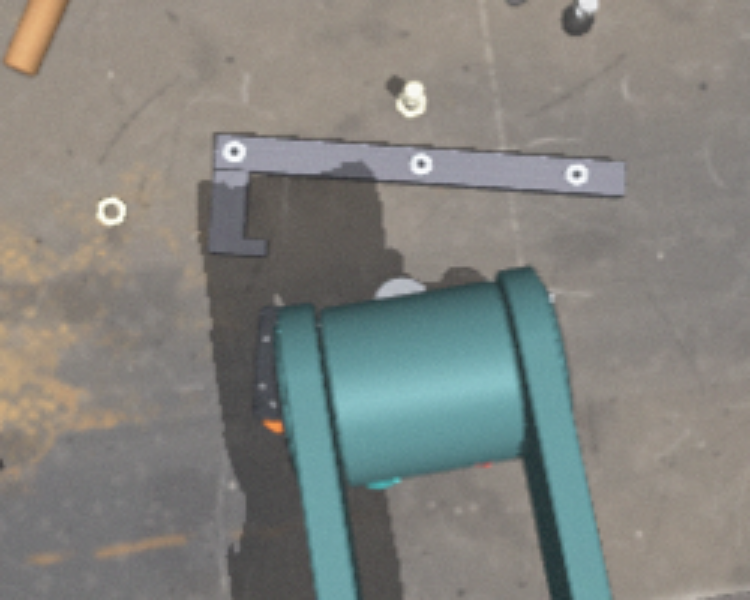

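The fingers stand on the table just behind the spacer. In the side crop their tip is at (275,355) and the spacer at (340,325), with no contact yet. Pushing toward the rail, stopping short.

>>> drive_tool(
  series=[
    [[0,0,0,-0.5,0,0.1,20],[0,0,0,-1.0,0,0.1,20],[0,0,0,-1.4,0,0.1,20],[0,0,0,-1.7,0,0.1,20],[0,0,0,-2.0,0,0.1,20],[0,0,0,-2.4,0,0.1,20],[0,0,0,-2.8,0,0.1,20],[0,0,0,-3.2,0,0.1,20],[0,0,0,-3.6,0,0.1,20],[0,0,0,-4.0,0,0.1,20],[0,0,0,-4.4,0,0.1,20],[0,0,0,-4.8,0,0.1,20],[0,0,0,-5.2,0,0.1,20],[0,0,0,-5.6,0,0.1,20],[0,0,0,-6.0,0,0.1,20],[0,0,0,-6.3,0,0.1,20],[0,0,0,-6.6,0,0.1,20],[0,0,0,-6.9,0,0.1,20],[0,0,0,-7.0,0,0.1,20],[0,0,0,-7.0,0,0.1,20]],
  ],
)

```text
time: 4.5
tool_pos: [0.5435, 0.1385, 0.0089]
ee_rot: [-3.141, 0.003, 3.088]
wrist_force: [1.0, -0.1, -0.4]
width: 0.0185
```

```bash
python3 - <<'E'
from mv import *
from bench import robot
rel(robot.get_obs(),[(-50,-110,7,0),(-46,-110,7,0)])
for n in("top","side"):
    s=robot.snapshot(n); pickle.dump(s,open(f"/tmp/{n}3.pkl","wb"))
    cv2.imwrite(f"pics/{n}3.png",cv2.resize(s["img"][150:300,180:350],None,fx=4,fy=4))
    P=depthpts(s)
    if n=="top":continue
E
```

```text
t 4.5 now fence mm [ -56.5 -110.1] z 8.9 rot [-3.141e+00  3.000e-03  3.088e+00] F [ 1.  -0.1 -0.4] w 0.0185
(-50, -110, 7, 0) rv [-0.001  0.003  0.001] cm [-0.65  0.01  0.19]
(-46, -110, 7, 0) rv [-0.001  0.003  0.001] cm [-1.05  0.01  0.2 ]
```

View pics/side3.png

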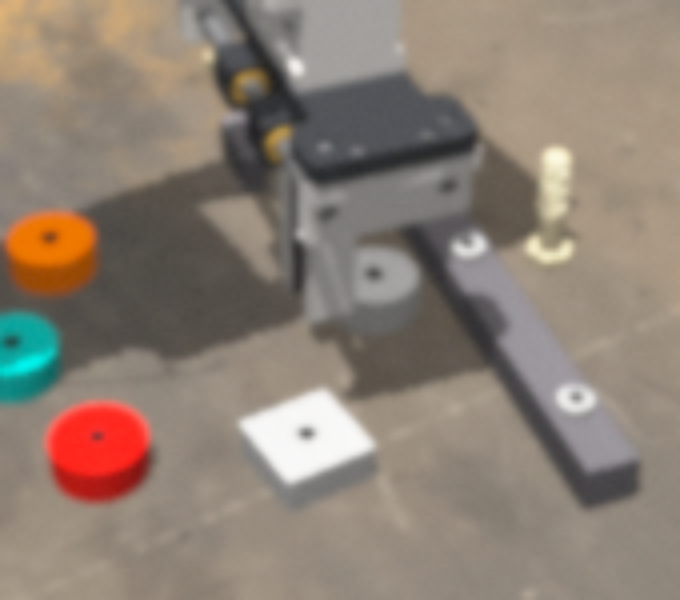

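View pics/top3.png

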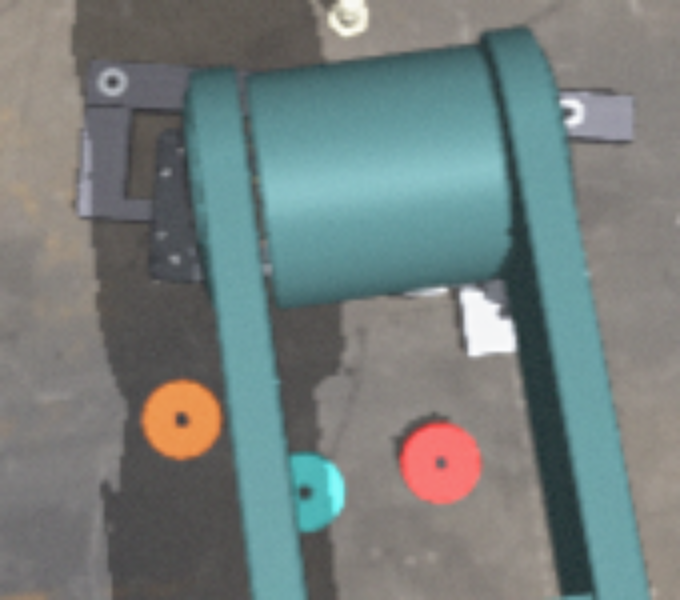

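The spacer is nested against the fingers, at about (383,283) in the side crop, with a gap of about 10 mm to the rail. Now the last stretch in small steps.

>>> drive_tool(
  series=[
    [[0,0,0,-0.2,0,0.1,20],[0,0,0,-0.4,0,0.1,20],[0,0,0,-0.6,0,0.1,20],[0,0,0,-0.75,0,0.1,20],[0,0,0,-0.9,0,0.1,20],[0,0,0,-0.9,0,0.1,20],[0,0,0,-0.9,0,0.1,20]],
  ],
)

```text
time: 5.3
tool_pos: [0.5527, 0.138, 0.0081]
ee_rot: [-3.141, 0.004, 3.088]
wrist_force: [-0.2, -0.1, -0.7]
width: 0.019
```

```bash
python3 - <<'E'
from mv import *
from bench import robot
rel(robot.get_obs(),[(-46,-110,7,0)])
E
```

```text
t 5.3 now fence mm [ -47.3 -110.1] z 8.1 rot [-3.141  0.004  3.088] F [-0.2 -0.1 -0.7] w 0.019
(-46, -110, 7, 0) rv [-0.001  0.004  0.001] cm [-0.13  0.01  0.11]
```

>>> drive_tool(
  series=[
    [[0,0,0,-0.1,0,0,20],[0,0,0,-0.2,0,0,20],[0,0,0,-0.25,0,0,20],[0,0,0,-0.25,0,0,20]],
  ],
)

```text
time: 5.7
tool_pos: [0.5543, 0.1379, 0.0078]
ee_rot: [-3.14, 0.002, 3.088]
wrist_force: [-3.2, -0.6, 2.0]
width: 0.0184
```

```bash
python3 - <<'E'
from mv import *
from bench import robot
rel(robot.get_obs(),[(-46,-110,7,0)])
E
```

```text
t 5.7 now fence mm [ -45.7 -110.1] z 7.8 rot [-3.140e+00  2.000e-03  3.088e+00] F [-3.2 -0.6  2. ] w 0.0184
(-46, -110, 7, 0) rv [-0.001  0.002  0.001] cm [0.03 0.01 0.08]
```

>>> drive_tool(
  series=[
    [[0,0,0,-0.1,0,0,20],[0,0,0,-0.2,0,0,20],[0,0,0,-0.2,0,0,20],[0,0,0,-0.2,0,0,20]],
  ],
)

```text
time: 6.1
tool_pos: [0.5546, 0.1379, 0.0075]
ee_rot: [-3.14, -0.002, 3.088]
wrist_force: [-6.4, -0.0, 3.3]
width: 0.0189
```

```bash
python3 - <<'E'
from mv import *
from bench import robot
rel(robot.get_obs(),[(-46,-110,7,0)])
s=robot.snapshot("side"); pickle.dump(s,open(f"/tmp/side4.pkl","wb"))
cv2.imwrite(f"pics/side4.png",cv2.resize(s["img"][150:300,180:350],None,fx=4,fy=4))
E
```

```text
t 6.1 now fence mm [ -45.5 -110.1] z 7.5 rot [-3.140e+00 -2.000e-03  3.088e+00] F [-6.4 -0.   3.3] w 0.0189
(-46, -110, 7, 0) rv [-0.001 -0.002  0.002] cm [0.05 0.01 0.05]
```

View pics/side4.png

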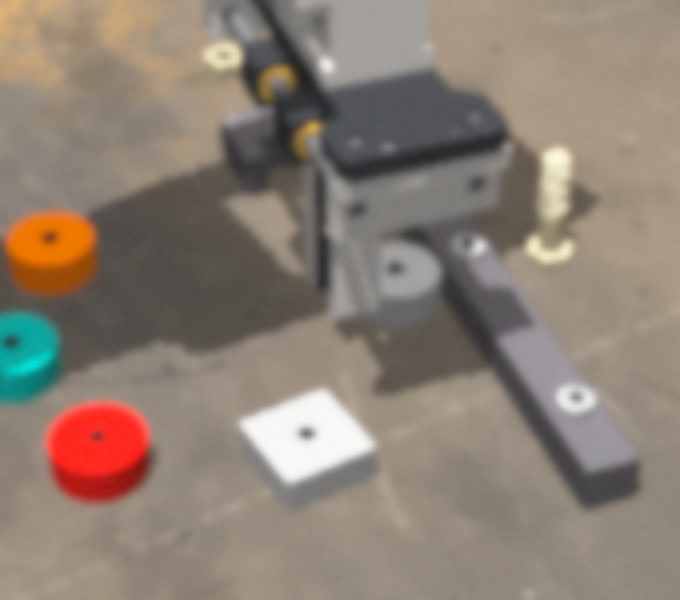

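The spacer is against the rail: force 6.4 N, and the TCP stalled where the geometry predicts. Backing off, lifting, shutting the fingers, and moving to the open-end side of the spacer with a tilt toward the rail.

>>> drive_tool(
  series=[
    [[0,0,0,0.5,0,0,20],[0,0,0,1.5,0,0,20],[0,0,0,2.5,0,0,20],[0,0,0,2.5,0,0,20],[0,0,0,2.5,0,-3,20],[0,0,0,2.5,0,-6,20],[0,0,0,2.5,0,-7,0],[0,0,0.12,2.5,-2,-7,0],[0,0,0.25,2.5,-4.3,-7,0],[0,0,0.25,1.0,-4.3,-7,0],[0,0,0.25,-1.75,-4.3,-7,0],[0,0,0.25,-1.75,-4.3,-7,0],[0,0,0.25,-1.75,-4.3,-7,0]],
  ],
)

```text
time: 7.45
tool_pos: [0.5693, 0.094, 0.0765]
ee_rot: [-3.139, -0.004, 2.838]
wrist_force: [0.6, -0.5, 0.0]
width: 0.0007
```

```bash
python3 - <<'E'
from mv import *
from bench import robot
rel(robot.get_obs(),[(-28,-152,30,-.25),(-28,-152,7,-.25)])
s=robot.snapshot("side"); pickle.dump(s,open(f"/tmp/side5.pkl","wb"))
cv2.imwrite(f"pics/side5.png",cv2.resize(s["img"][150:300,180:350],None,fx=4,fy=4))
E
```

```text
t 7.45 now fence mm [ -28.3 -153.1] z 76.5 rot [-3.139 -0.004  2.838] F [ 0.6 -0.5  0. ] w 0.0007
(-28, -152, 30, -0.25) rv [-0.003 -0.004  0.001] cm [-0.02  0.13  4.65]
(-28, -152, 7, -0.25) rv [-0.003 -0.004  0.001] cm [-0.03  0.13  6.95]
```

View pics/side5.png

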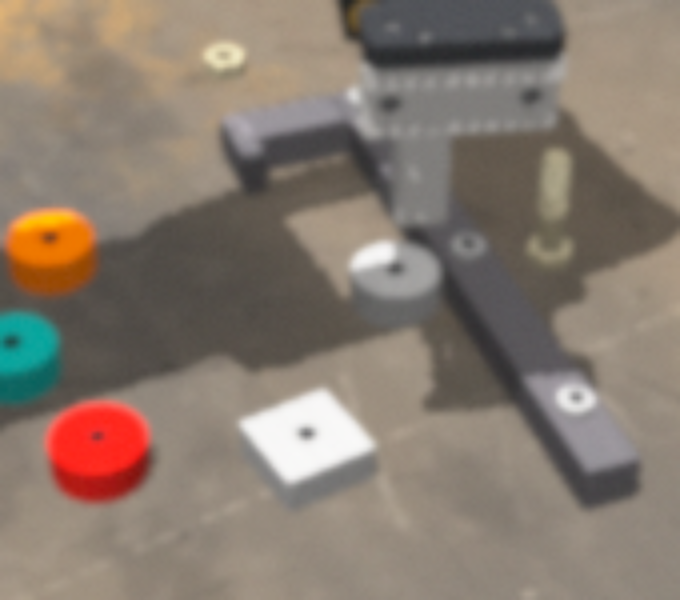

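The spacer sits against the rail, at (396,285) in the side crop. The square, bolt and nut are unmoved, and the shut fingers are above the space behind the spacer. Checking bolt clearance, then descending.

```bash
python3 - <<'E'
from mv import *
for n in("top","side"):
    s=pickle.load(open(f"/tmp/{n}0.pkl","rb"));P=depthpts(s)
    q=P.reshape(-1,3); f=np.array([fr(a) for a in q])*1e3
    m=(f[:,0]>28)&(f[:,0]<90)&(f[:,1]>-180)&(f[:,1]<-50)&(q[:,2]>.02)
    print(n,"bolt",f[m].min(0).round(),f[m].max(0).round(),np.nanmedian(f[m],0).round(),m.sum(),q[m,2].max())
s=pickle.load(open("/tmp/side5.pkl","rb"));P=depthpts(s);q=P.reshape(-1,3); f=np.array([fr(a) for a in q])*1e3
for lo in range(75,190,10):
    m=(abs(f[:,0]+28)<120)&(abs(f[:,1]+153)<120)&(q[:,2]*1e3>lo)&(q[:,2]*1e3<lo+10)
    if m.sum(): print("z above tip",lo-76,m.sum(),(np.percentile(f[m],[2,98],axis=0)-[-28,-153]).round().tolist())
E
```

```text
top bolt [  52. -112.] [  63. -101.] [  56. -107.] 46 0.06074523884750132
side bolt [  50. -114.] [  62. -102.] [  54. -111.] 131 0.059958334865909756
z above tip -1 17 [[-9.0, -11.0], [8.0, 3.0]]
z above tip 9 63 [[-11.0, -15.0], [6.0, 4.0]]
z above tip 19 66 [[-11.0, -16.0], [7.0, 3.0]]
z above tip 29 78 [[-10.0, -16.0], [6.0, 5.0]]
z above tip 39 62 [[-10.0, -16.0], [6.0, -4.0]]
z above tip 49 19 [[-11.0, -16.0], [5.0, -10.0]]
z above tip 89 13 [[-38.0, -84.0], [7.0, -72.0]]
z above tip 99 340 [[-50.0, -86.0], [12.0, 79.0]]
z above tip 109 420 [[-50.0, -86.0], [11.0, 78.0]]
```

>>> drive_tool(
  series=[
    [[0,0,0,0,0.1,3,0],[0,0,0,0,0.1,5,0],[0,0,0,0,0.1,6.3,0],[0,0,0,0,0.1,6.8,0],[0,0,0,0,0.1,6.8,0]],
  ],
)

```text
time: 8.0
tool_pos: [0.5683, 0.0951, 0.0083]
ee_rot: [-3.139, -0.005, 2.839]
wrist_force: [-0.5, 0.8, 0.5]
width: 0.0004
```

```bash
python3 - <<'E'
from mv import *
from bench import robot
rel(robot.get_obs(),[(-28,-141,7,-.25),(-28,-80,7,-.25),(-28,-60,7,-.25),(-28,-52,7,-.25)])
s=robot.snapshot("side"); pickle.dump(s,open(f"/tmp/side6.pkl","wb"))
cv2.imwrite(f"pics/side6.png",cv2.resize(s["img"][150:300,180:350],None,fx=4,fy=4))
E
```

```text
t 8.0 now fence mm [ -29.4 -152. ] z 8.3 rot [-3.139 -0.005  2.839] F [-0.5  0.8  0.5] w 0.0004
(-28, -141, 7, -0.25) rv [-0.003 -0.005  0.002] cm [0.14 1.1  0.13]
(-28, -80, 7, -0.25) rv [-0.003 -0.005  0.002] cm [1.63 7.02 0.12]
(-28, -60, 7, -0.25) rv [-0.003 -0.005  0.002] cm [2.13 8.96 0.12]
(-28, -52, 7, -0.25) rv [-0.003 -0.005  0.002] cm [2.32 9.73 0.11]
```

View pics/side6.png

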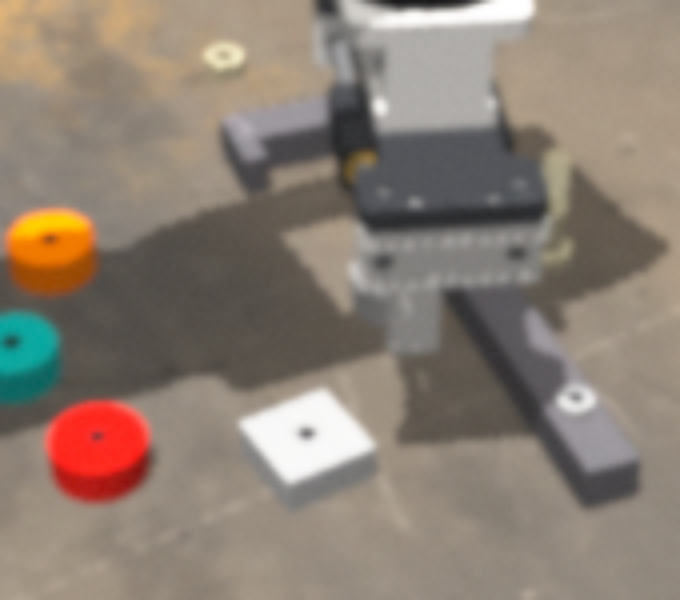

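The fingers are down at the table behind the spacer, clear of the rail, square and bolt (bolt at fence x ≥ 50). Sliding the spacer along the rail, with a stop partway to check.

>>> drive_tool(
  series=[
    [[0,0,0,0.1,0.5,0.1,0],[0,0,0,0.2,0.9,0.1,0],[0,0,0,0.3,1.3,0.1,0],[0,0,0,0.4,1.7,0.1,0],[0,0,0,0.5,2.1,0.1,0],[0,0,0,0.6,2.5,0.1,0],[0,0,0,0.7,2.9,0.1,0],[0,0,0,0.8,3.3,0.1,0],[0,0,0,0.9,3.7,0.1,0],[0,0,0,0.95,4.0,0.1,0],[0,0,0,0.95,4.0,0.1,0]],
  ],
)

```text
time: 9.15
tool_pos: [0.5723, 0.1368, 0.0087]
ee_rot: [-3.14, -0.002, 2.839]
wrist_force: [-0.7, -1.2, 5.5]
width: 0.0005
```

```bash
python3 - <<'E'
from mv import *
from bench import robot
rel(robot.get_obs(),[(-28,-80,7,-.25),(-28,-60,7,-.25),(-28,-52,7,-.25)])
s=robot.snapshot("side"); pickle.dump(s,open(f"/tmp/side7.pkl","wb"))
cv2.imwrite(f"pics/side7.png",cv2.resize(s["img"][150:300,180:350],None,fx=4,fy=4))
s=robot.snapshot("top"); pickle.dump(s,open(f"/tmp/top7.pkl","wb"))
cv2.imwrite(f"pics/top7.png",cv2.resize(s["img"][150:300,180:350],None,fx=4,fy=4))
E
```

```text
t 9.15 now fence mm [ -27.7 -110.2] z 8.7 rot [-3.140e+00 -2.000e-03  2.839e+00] F [-0.7 -1.2  5.5] w 0.0005
(-28, -80, 7, -0.25) rv [-0.002 -0.002  0.002] cm [0.77 2.92 0.17]
(-28, -60, 7, -0.25) rv [-0.002 -0.002  0.002] cm [1.26 4.86 0.17]
(-28, -52, 7, -0.25) rv [-0.002 -0.002  0.002] cm [1.46 5.64 0.17]
```

View pics/side7.png

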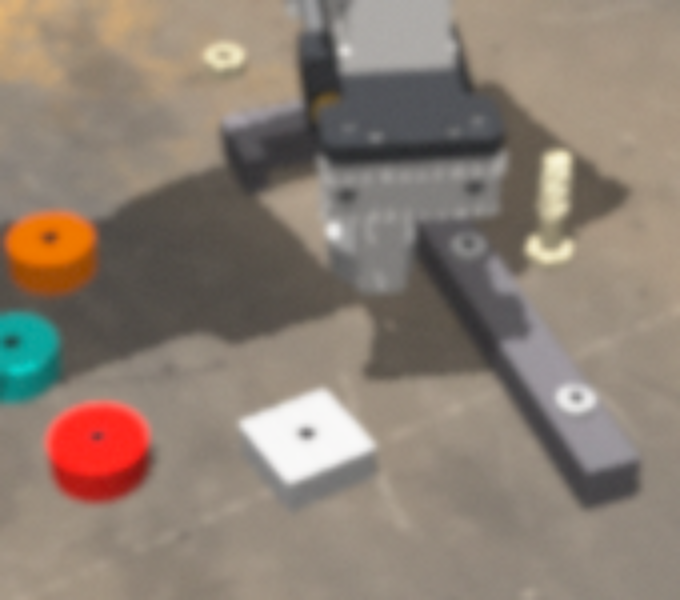

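View pics/top7.png

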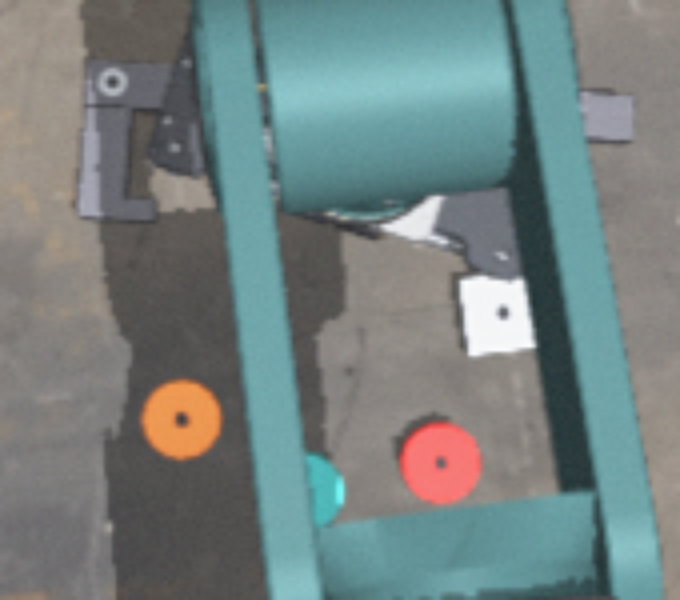

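The fingers have advanced to fence y = -110 and the spacer should be at about -78, hidden by the gripper. The square is unmoved. Continuing along the rail.

>>> drive_tool(
  series=[
    [[0,0,0,0.1,0.4,0,0],[0,0,0,0.2,0.8,0,0],[0,0,0,0.3,1.2,0,0],[0,0,0,0.4,1.6,0,0],[0,0,0,0.5,2.0,0,0],[0,0,0,0.6,2.4,0,0],[0,0,0,0.7,2.8,0,0],[0,0,0,0.8,3.2,0,0],[0,0,0,0.9,3.6,0,0],[0,0,0,1.0,4.0,0,0],[0,0,0,1.1,4.4,0,0],[0,0,0,1.15,4.6,0,0],[0,0,0,1.15,4.6,0,0]],
  ],
)

```text
time: 10.55
tool_pos: [0.5751, 0.1847, 0.0087]
ee_rot: [-3.141, -0.002, 2.839]
wrist_force: [-1.0, -1.0, 4.1]
width: 0.0007
```

```bash
python3 - <<'E'
from mv import *
from bench import robot
rel(robot.get_obs(),[(-28,-60,7,-.25),(-28,-52,7,-.25)])
s=robot.snapshot("side"); pickle.dump(s,open(f"/tmp/side8.pkl","wb"))
cv2.imwrite(f"pics/side8.png",cv2.resize(s["img"][150:300,180:350],None,fx=4,fy=4))
s=robot.snapshot("top"); pickle.dump(s,open(f"/tmp/top8.pkl","wb"))
cv2.imwrite(f"pics/top8.png",cv2.resize(s["img"][150:300,180:350],None,fx=4,fy=4))
E
```

```text
t 10.55 now fence mm [-27.5 -62.2] z 8.7 rot [-3.141e+00 -2.000e-03  2.839e+00] F [-1.  -1.   4.1] w 0.0007
(-28, -60, 7, -0.25) rv [-0.001 -0.002  0.002] cm [0.1  0.21 0.17]
(-28, -52, 7, -0.25) rv [-0.001 -0.002  0.002] cm [0.3  0.98 0.17]
```

View pics/side8.png

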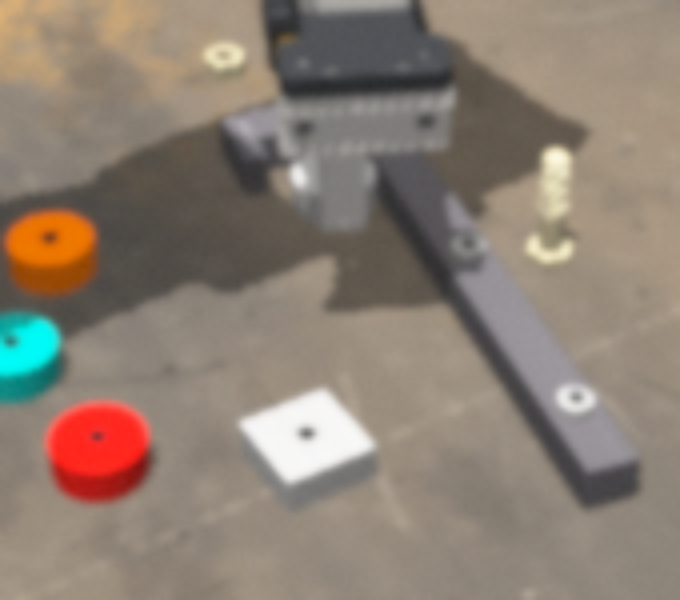

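View pics/top8.png

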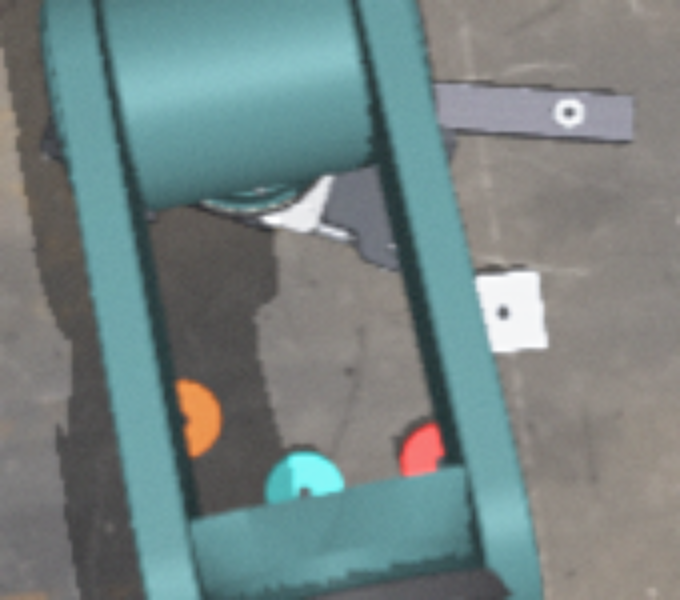

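The spacer's edge shows left of the fingers at (300,178) in the side crop, entering the pocket mouth. About 10 mm to go, in small steps while watching the force.

>>> drive_tool(
  series=[
    [[0,0,0,0.05,0.2,0,0],[0,0,0,0.1,0.4,0,0],[0,0,0,0.15,0.6,0,0],[0,0,0,0.2,0.75,0,0],[0,0,0,0.2,0.85,0,0],[0,0,0,0.2,0.85,0,0],[0,0,0,0.2,0.85,0,0]],
  ],
)

```text
time: 11.35
tool_pos: [0.5756, 0.1933, 0.0085]
ee_rot: [-3.141, -0.003, 2.839]
wrist_force: [-1.0, -2.0, 3.1]
width: 0.0006
```

```bash
python3 - <<'E'
from mv import *
from bench import robot
rel(robot.get_obs(),[(-28,-52,7,-.25)])
E
```

```text
t 11.35 now fence mm [-27.5 -53.5] z 8.5 rot [-3.141e+00 -3.000e-03  2.839e+00] F [-1.  -2.   3.1] w 0.0006
(-28, -52, 7, -0.25) rv [-0.001 -0.003  0.002] cm [0.09 0.14 0.15]
```

>>> drive_tool(
  series=[
    [[0,0,0,0.03,0.1,0,0],[0,0,0,0.05,0.2,0,0],[0,0,0,0.05,0.3,0,0],[0,0,0,0.05,0.3,0,0]],
  ],
)

```text
time: 11.75
tool_pos: [0.576, 0.1965, 0.0085]
ee_rot: [-3.141, -0.003, 2.839]
wrist_force: [-0.4, -2.6, 4.3]
width: 0.0004
```

```bash
python3 - <<'E'
from mv import *
from bench import robot
rel(robot.get_obs(),[(-28,-52,7,-.25)])
E
```

```text
t 11.75 now fence mm [-27.3 -50.3] z 8.5 rot [-3.141e+00 -3.000e-03  2.839e+00] F [-0.4 -2.6  4.3] w 0.0004
(-28, -52, 7, -0.25) rv [-0.    -0.003  0.002] cm [ 0.03 -0.18  0.15]
```

>>> drive_tool(
  series=[
    [[0,0,0,0.03,0.1,0,0],[0,0,0,0.05,0.2,0,0],[0,0,0,0.05,0.2,0,0],[0,0,0,0.05,0.2,0,0]],
  ],
)

```text
time: 12.15
tool_pos: [0.5761, 0.1987, 0.0085]
ee_rot: [-3.141, -0.003, 2.839]
wrist_force: [0.1, -1.4, 3.7]
width: 0.0003
```

```bash
python3 - <<'E'
from mv import *
from bench import robot
rel(robot.get_obs(),[(-28,-52,7,-.25)])
s=robot.snapshot("side"); pickle.dump(s,open(f"/tmp/side9.pkl","wb"))
cv2.imwrite(f"pics/side9.png",cv2.resize(s["img"][150:250,200:300],None,fx=6,fy=6,interpolation=cv2.INTER_CUBIC))
E
```

```text
t 12.15 now fence mm [-27.3 -48.1] z 8.5 rot [-3.141e+00 -3.000e-03  2.839e+00] F [ 0.1 -1.4  3.7] w 0.0003
(-28, -52, 7, -0.25) rv [-0.    -0.003  0.002] cm [-0.02 -0.39  0.15]
```

View pics/side9.png

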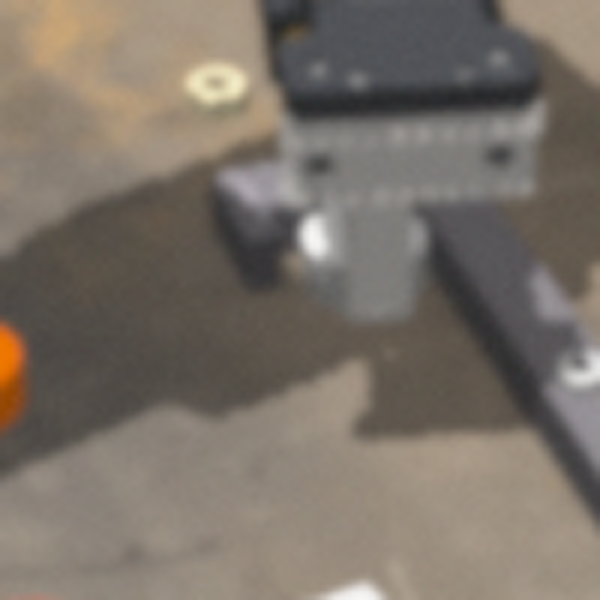

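The spacer is next to the fingers in the pocket mouth, at (318,240) in the crop. There is no end-stop contact yet (force about 2 N), so I continue in small steps.

>>> drive_tool(
  series=[
    [[0,0,0,0.03,0.1,0,0],[0,0,0,0.05,0.2,0,0],[0,0,0,0.05,0.2,0,0],[0,0,0,0.05,0.2,0,0]],
  ],
)

```text
time: 12.6
tool_pos: [0.5761, 0.1992, 0.0086]
ee_rot: [-3.138, -0.003, 2.839]
wrist_force: [-1.8, -6.9, 5.3]
width: 0.0007
```

```bash
python3 - <<'E'
from mv import *
from bench import robot
rel(robot.get_obs(),[(-28,-52,7,-.25)])
E
```

```text
t 12.6 now fence mm [-27.3 -47.7] z 8.6 rot [-3.138e+00 -3.000e-03  2.839e+00] F [-1.8 -6.9  5.3] w 0.0007
(-28, -52, 7, -0.25) rv [-0.003 -0.003  0.002] cm [-0.04 -0.44  0.16]
```

The finger has stalled with 6.9 N along -y, so the spacer is on the end stop. I'll firm it a touch, then back off along the face normal, lift, and move clear to look.

>>> drive_tool(
  series=[
    [[0,0,0,0.02,0.1,0,0],[0,0,0,0.05,0.15,0,0],[0,0,0,0.05,0.15,0,0]],
  ],
)

```text
time: 12.9
tool_pos: [0.5761, 0.1992, 0.0086]
ee_rot: [-3.135, -0.002, 2.838]
wrist_force: [-2.3, -6.7, 4.2]
width: 0.0004
```

>>> drive_tool(
  series=[
    [[0,0,0,0,-0.5,0,0],[0,0,0,0,-1.5,0,0],[0,0,0,-0.3,-2.5,0,0],[0,0,0,-0.5,-2.5,0,0],[0,0,0,-0.5,-2.5,-4,0],[0,0,0,-0.5,-2.5,-8,0],[0,0,0,-0.5,-2.5,-12,0],[0,0,0,4,-5,-14,0],[0,0,0,9,-9,-14,0],[0,0,0,14,-13,-14,0],[0,0,0,18,-17,-14,0],[0,0,0,20,-21,-14,0],[0,0,0,20,-25,-14,0],[0,0,0,20,-27,-14,0],[0,0,0,20,-27,-14,0]],
  ],
)

```text
time: 14.4
tool_pos: [0.304, -0.0009, 0.151]
ee_rot: [-3.135, 0.0, 2.831]
wrist_force: [0.5, 0.3, -0.1]
width: 0.0003
```

```bash
python3 - <<'E'
from mv import *
from fit import fit
from bench import robot
rel(robot.get_obs(),[])
for n,box in(("top",(190,155,350,212)),("side",(225,160,350,280))):
    s=robot.snapshot(n); pickle.dump(s,open(f"/tmp/{n}10.pkl","wb"))
    if n=="top": cv2.imwrite(f"pics/{n}10.png",cv2.resize(s["img"][140:290,180:350],None,fx=4,fy=4,interpolation=cv2.INTER_CUBIC))
    else: cv2.imwrite(f"pics/{n}10.png",cv2.resize(s["img"][150:290,200:350],None,fx=4,fy=4,interpolation=cv2.INTER_CUBIC))
E
```

```text
t 14.4 now fence mm [-288.  -262.4] z 151.0 rot [-3.135  0.     2.831] F [ 0.5  0.3 -0.1] w 0.0003
```

View pics/top10.png

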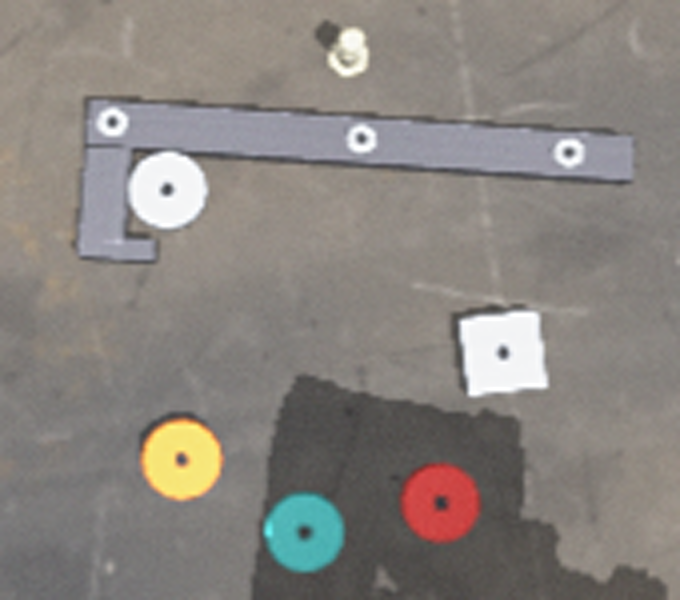

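View pics/side10.png

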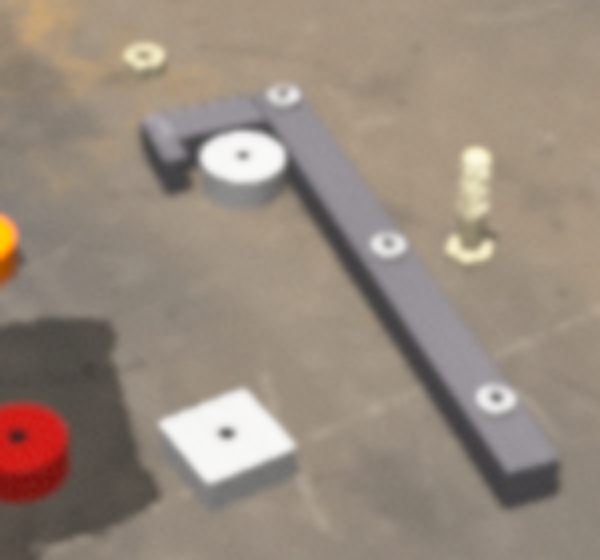

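The top view shows the spacer in the pocket, at (168,190) in the crop, visually touching both rail and stop. Checking numerically against each camera's own fence fit.

```bash
python3 - <<'E'
from h import *
fits={"top":(.6067,.2474,-.0542),"side":(.6052,.2431,-.0561)}
for n,(x,y,w) in fits.items():
    c,sn=np.cos(w),np.sin(w);R=np.array([[c,sn],[-sn,c]])
    for k in("0","10"):
        s=pickle.load(open(f"/tmp/{n}{k}.pkl","rb")); P=depthpts(s)
        g=s["img"].astype(int);m=((g.min(2)>165)).astype(np.uint8)
        K,l,st,ce=cv2.connectedComponentsWithStats(m)
        for i in range(1,K):
            if 25<st[i,4]<700:
                z=np.nanmedian(P[l==i][:,2])
                q=R@(toworld(s,ce[i],.018)[0][:2]-[x,y])*1e3
                if -120<q[0]<80 and -220<q[1]<90: print(n,k,"px",ce[i].round(1),"area",st[i,4],"fence mm",q.round(1),"z",round(z*1e3,1))
E
```

```text
top 0 px [267.3 152.7] area 74 fence mm [  58.2 -109.3] z 36.4
top 0 px [207.6 170.2] area 43 fence mm [13.1 11.9] z 26.7
top 0 px [269.8 174.1] area 40 fence mm [  13.6 -117.4] z 27.6
top 0 px [263.7 221.7] area 297 fence mm [ -85.6 -111.1] z 18.6
top 0 px [305.4 227.8] area 379 fence mm [ -92.4 -197.4] z 18.5
top 10 px [267.2 152.6] area 76 fence mm [  58.3 -109.2] z 37.1
top 10 px [207.6 170.2] area 43 fence mm [13.1 11.9] z 27.5
top 10 px [269.8 174.4] area 45 fence mm [  13.1 -117.4] z 28.0
top 10 px [221.4 187.1] area 294 fence mm [-20.1 -19.4] z 19.0
top 10 px [305.4 227.8] area 384 fence mm [ -92.4 -197.5] z 18.6
side 0 px [270.5 173.5] area 27 fence mm [17.5 25. ] z 27.1
side 0 px [296.5 210.6] area 41 fence mm [  18.  -103.6] z 26.9
side 0 px [243. 225.] area 279 fence mm [ -84.7 -109.1] z 18.0
side 0 px [256.2 258.4] area 471 fence mm [ -91.3 -195.5] z 18.1
side 0 px [323.5 249.1] area 55 fence mm [  18.4 -212.5] z 26.8
side 10 px [235.9 163.2] area 36 fence mm [-35.6  85.5] z 10.5
side 10 px [270.3 173.4] area 38 fence mm [17.2 25.4] z 26.5
side 10 px [260.2 188.9] area 224 fence mm [-19.9 -17.9] z 18.0
side 10 px [318.5 193.9] area 82 fence mm [ 77.1 -70.9] z 48.9
side 10 px [296.6 210.7] area 51 fence mm [  18.1 -104.1] z 27.0
side 10 px [316.6 212.2] area 32 fence mm [  49.7 -120.4] z 7.6
side 10 px [323.3 249.2] area 67 fence mm [  18.1 -212.6] z 26.8
side 10 px [256.3 258.4] area 489 fence mm [ -91.3 -195.6] z 18.0
```

```bash
python3 - <<'E'
from bench import robot
print(robot.close_job())
E
```

```text
the job is handed in; nothing more can be done
None
```

I pushed the white round spacer straight against the rail about 110 mm from the end stop. I then slid it along the rail with the shut fingers, tilted toward the rail, until it rested against the end stop. I backed the arm clear and handed the job in at about 14.5 s. No verdict was reported.

**Rail contact:** the push stopped with a 6.4 N contact force, with the fingers where the geometry predicted.

**Final position:** the top camera puts the spacer at fence (-20.1, -19.4) mm and the side camera at (-19.9, -17.9) mm. The seat is at (-20, -20). The side camera's 2 mm in y would put the spacer inside the stop. I put that down to calibration and fence-fit error.

**Spacer flat:** its top is at 18 to 19 mm, so it is lying flat.

**Things left alone:** the square and the bolt measure unmoved to within a few tenths of a millimetre. The nut and the coloured discs look unmoved in the pictures, but I did not measure them.

**One mismatch:** the fingers met the end stop about 4 mm later than I predicted, which fits a fence-position error plus finger tips thinner than I assumed. There was also 3 to 5 N of upward force on the tool while sliding, which I put down to friction or the finger tips touching the table. I did not track down the cause of either.

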